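Zero the thickness gauge on its setting plate

TASK

Zero the bench thickness gauge on its setting plate: press the tilted steel plate down until it lies flat on the measuring table, which swings the dial's needle. Then turn the dial's bezel until its broad zero bar stands at the needle's tip, leave plate and dial like that, and do not disturb the other things on the bench.

Things in the scene. Friction and masses are not known exactly. Their poses are not given: they have to be found in the camera images.
- gauge: The gauge, fixed to the bench: a grey base 120 x 290 x 14 mm, on it a steel measuring table (110 x 110 mm, top 30 mm above the bench) and, 150 mm away, a round dial lying face up. Origin under the middle of the base; the measuring table lies 75 mm along its +y, the dial 75 mm along its -y; z up.
- table_centre (a point): Centre of the measuring table's top face, 30 mm above the bench, on the axis of the plunger: a round-topped 10 mm pin that rises 8 mm out of the table at the start. It is stiff (about 9 N to push down) and stays where it is pushed, without springing back.
- plate_top (a point): Centre of the upper face of the loose steel setting plate, 80 x 80 x 8 mm, about 0.4 kg; z is the plate's upward normal. At the start it lies tilted about 10 degrees: one edge on the measuring table, its middle (5 mm from its centre) on the plunger. Lying flat, this point is 38 mm above the bench.
- dial_centre (a point): Centre of the dial, on the bezel's upright axis, 30 mm above the bench at the underside of the scale.
- zero_mark (a point): The zero: the one broad bar on the bezel (7 mm wide; black on the scale's edge, bright metal across the dark rim; the other 19 divisions are thin short ticks). This point lies at its inner end, 31 mm from the dial's centre; x points radially outwards. It turns with the bezel.
- needle_tip (a point): Tip of the dial's black needle, 31 mm from the dial's centre; the needle has a short wide tail on the other side of its brass hub. The needle lies inside the bezel, 37 mm above the bench, and turns about 115 degrees clockwise seen from above as the plunger goes down; it cannot be turned by hand.
- bezel (a joint): Bezel angle (rad), counterclockwise from above, 0 when the zero bar points along the gauge's +x; turns endlessly, stays where left (0.06 N m). A dark steel ring, 96 mm outside, 76 inside, top 38 mm above the bench. Four bright round lugs to push or pinch, 9 mm thick, 43 mm from the centre, stand 38 to 56 mm above the bench at 45, 135, 225 and 315 degrees from the zero bar.
- plunger (a joint): How far the plunger is pushed down (m): 0 at the start, 0.008 when flush with the measuring table.
- jar: Bystander: amber glass jar, 64 mm across, 85 mm tall. Origin under its centre.
- tape: Bystander: grey roll of tape lying flat, 90 mm across, 24 mm high. Origin under its centre.
- wrench: Bystander: steel wrench lying on the bench beyond the gauge, along its own x. Origin under its middle.
Things that resemble listed ones, but are neither listed nor needed, are in the scene too. There is more than one size of the part that bears plate_top; the job needs the smallest.

How it is judged:
By the outcome, as a careful person would: the job done as asked, in the order asked, and still so for the second after the job is handed in, with the robot touching nothing.
It also fails if it takes over 54 s, if anything falls off the work surface, if the arm or the gripper's body presses on something with over 40 N, if the wrist force passes 120 N, or if a joint passes its speed limit or range.

ROBOT

A 7-joint arm with a two-finger parallel gripper is mounted at the origin on the work surface. World frame = base frame: x ahead of the robot, y to its left, z up, the work surface at z = 0. Lengths are in mm, angles in rad, forces in N, time in s.
With the tool pointing down it reaches from about 400 to 875 mm from the base axis. Payload 4.4 kg.
Tool frame: the origin (TCP) lies at the very end of the fingers, on their centre line; the grasp point (between the pads) lies 19 mm behind it; z points along the fingers, y is the line along which they close (so a half turn about z gives the same grasp; the last joint's range is limited). The gripper opens to 85 mm and grips with 20 to 120 N. Pads are 22 mm wide; open, the fingers measure 114 mm over their backs; the gripper's body (76 mm by 85 mm) begins 54 mm behind the grasp point. The pads swing forward as they close: fully open they stand 13 mm farther back than shut.
Start: joints at [-0.066, 0.628, 0.038, 1.517, -0.027, 0.996, -0.02], TCP at [650.014, 0.027, 231.313] pointing down, gripper open.
Joint ranges: [-3.06, 3.06], [-0.37, 2.12], [-1.25, 1.32], [0.18, 2.47], [-1.1, 4.24], [0.23, 1.98], [-2.94, 2.94]. Speed limits (rad/s): [2.57, 2.57, 3.14, 3.14, 3.14, 3.14, 3.14].

INTERFACE

Orientations are given as [roll, pitch, yaw] about the fixed x, y, z axes, in that order (R = Rz(yaw) Ry(pitch) Rx(roll)).
In Python, from cell import status, get_image, ctrl, models gives the robot as it stands.
- The arm moves only by the shell command python3 -m handwheel 'ROWS' [OPENING]. ROWS is JSON, a list of rows, each an object with "delta_pos": the shift along the world's x, y, z in cm, a list of three; "yaw": the turn about the world's z in rad. A call has 1 to 10 rows; each row shifts and turns the commanded pose from where the row before left it; what a row does not reach is not made up. A row lasts 1/12 s, in which the tool goes at most 41.7 mm and 7.16 degrees, less where a joint would pass 70% of its speed; a pose out of reach is approached as far as the arm can. A call is refused whole if a number of a shift passes 4.17 or a number of a turn 0.125, either way. A call with a gripper value outside its range is refused whole. OPENING is the opening, from -1 (shut) to 1 (fully open), set as the call begins (- or left out, the last holds). The fingers move at their own pace and stop on an object; the grip force is fixed at half the most. Time passes only in rows, so rows that do not move let the fingers close. It gives the time, the measured TCP pose, the force, the opening and the grip force at its end, in the units of the state.
- status.read_state(): the state, without advancing time (a new reading comes with each control period).
- get_image(name): name is "scene" or "side" or "wrist"; returns a dict with "color" (400x640x3 uint8, red, green, blue), "z_map" (400x640 float32, mm along the optical axis (not along the pixel's ray), 0 where there is no reading), "fx", "fy", "cx", "cy" (pixels), "k1" (the pictures are not rectified: a ray, as slopes to the right and down, at radius r is drawn at 1 + k1 r^2 times it, then the intrinsics apply), "position" and "rotation" of the camera in the world; the wrist camera has in their place "hand_eye" (4x4, takes a point from camera to tool coordinates, whose origin is the TCP and whose axes are the flange's). Camera axes: x right, y up, looking along -z (the intrinsics and any distortion apply to the point x, -y, -z); pixel columns grow to the right and rows downward; lengths in mm; the calibration is good to about 2 mm. A picture is of the moment at which its call begins: read the wrist's pose just before it.
- ctrl.finish_job(): hands the job in; it is judged then, once.
Trained networks look in a picture, given as the dict that the camera call returned (one of the last four; its "shot" number tells which), for a name from the list of things; names that differ only in an ending like _2 or _b are one class to them, and where a whole thing is asked for, a point or a joint stands for the part that bears it (a point fixed in the world has none). Each returns a list of dicts, best first, with "score" (0 to 1); they miss things now and then, are a little off and sometimes report something else, mostly with a low value. They report only what shows in the picture. A call takes as long as a camera call. They do not tell look-alikes from the thing itself.
- models.boxes_of(picture, name): "rect" ([left, top, right, bottom] in pixels, round what is visible of it).
The state is a dict: "clock": time; "qpos": joint angles; "qd": joint speeds; "tau": joint torques, N m; "eef_pos": TCP position; "tool_rot": TCP orientation; "force": force on the tool from outside, world axes, zero at the start; "torque": the same for the moment, N m; "width": finger opening in mm; "gripper_force": force on a finger pad.
Only numpy, scipy, OpenCV 4.12 (cv2) and the standard library are available. Lean on these libraries where they do the work, as an engineer would, in place of code of your own. Each camera call takes 0.05 s, during which the arm holds its last target. There are 200 camera calls.

## Working session

There is one attempt and no reset: what is moved stays moved. The work goes in short steps, Python scripts to look and compute and a shell command to move; the robot and the scene stay as the last step left them, time stands still between calls to the robot, and variables do not carry over. Pictures are saved under pics/ and viewed, at most 10 in all, crops included, and the job is handed in when it is done.

```bash
mkdir -p pics
cat > h.py <<'E'
import numpy as np, cv2
from cell import status, get_image, ctrl, models
from scipy.spatial.transform import Rotation as R
def pose(c,st=None):
    if 'position' in c:
        r=np.array(c['rotation'],float)
        if r.shape!=(3,3): r=R.from_euler('xyz',r).as_matrix()
        return r,np.array(c['position'],float)
    T=R.from_euler('xyz',st['tool_rot']).as_matrix(); H=np.array(c['hand_eye'])
    return T@H[:3,:3], T@H[:3,3]+np.array(st['eef_pos'])
def ray(c,u,v):
    x=(u-c['cx'])/c['fx'];y=(v-c['cy'])/c['fy'];X,Y=x,y
    for _ in range(20):
        k=1+c['k1']*(X*X+Y*Y);X,Y=x/k,y/k
    return np.array([X,-Y,-1.])
def at_z(c,u,v,z,st=None):
    r,p=pose(c,st);d=r@ray(c,u,v);return p+d*(z-p[2])/d[2]
def at_depth(c,u,v,st=None):
    r,p=pose(c,st);return p+r@ray(c,u,v)*float(c['z_map'][int(v),int(u)])
def cloud(c,st=None):
    r,p=pose(c,st);v,u=np.mgrid[:400,:640]
    d=np.stack(ray(c,u.astype(float),v.astype(float))[:2].tolist()+[-np.ones(u.shape)],-1) if 0 else None
    x=(u-c['cx'])/c['fx'];y=(v-c['cy'])/c['fy'];X,Y=x,y
    for _ in range(20):
        k=1+c['k1']*(X*X+Y*Y);X,Y=x/k,y/k
    d=np.stack([X,-Y,-np.ones_like(X)],-1)*c['z_map'][...,None]
    return d@r.T+p
def save(c,n,crop=None,s=1):
    im=c['color'][...,::-1]
    if crop: a,b,e,f=crop; im=im[b:f,a:e]
    cv2.imwrite('pics/'+n,cv2.resize(im,None,fx=s,fy=s,interpolation=cv2.INTER_CUBIC))
E
python3 - <<'E'
from h import *
s=status.read_state();print(s)
for n in ['scene','side']:
    c=get_image(n);save(c,n+'0.png');print(n,c['position'],c['fx'])
    for t in ['gauge','plate_top','bezel','zero_mark','needle_tip','jar','tape','wrench']:
        for b in models.boxes_of(c,t)[:4]:
            q=b['rect'];u,v=(q[0]+q[2])/2,(q[1]+q[3])/2
            print(t,round(b['score'],2),np.round(q),at_depth(c,u,v).round())
E
```

```text
{'clock': 0.0, 'qpos': array([-0.0657988 ,  0.62930908,  0.03844477,  1.51838403, -0.02697785,
        0.99629246, -0.01997347]), 'qd': array([-1.00069731e-03, -6.09720244e-04, -5.19849848e-04, -8.91982814e-04,
       -9.61880566e-04, -1.52288683e-04, -6.45711200e-05]), 'tau': array([-1.11932164e-03, -5.63405585e+01,  1.22606792e+00, -1.93450052e+01,
        1.09587883e-02,  1.05136272e-02, -8.84369996e-06]), 'eef_pos': array([6.49371822e+02, 1.98498118e-02, 2.30408029e+02]), 'tool_rot': array([-3.13971832e+00,  4.33283336e-05,  1.57083111e+00]), 'force': array([-0.27226091, -0.31658825,  0.56847901]), 'torque': array([0.0321744 , 0.02410566, 0.01067877]), 'gripper_force': 0.0, 'width': 85.3155168127121}
scene [1396.14682816  660.93173467  791.68552749] 447.0088937015223
gauge 0.57 [283. 180. 382. 239.] [547.  74.  27.]
plate_top 0.68 [336. 202. 366. 222.] [544. 134.  42.]
plate_top 0.67 [347. 254. 402. 294.] [681. 295.   7.]
plate_top 0.57 [393. 187. 440. 214.] [341. 238.   9.]
bezel 0.62 [299. 181. 330. 201.] [510. -19.  32.]
zero_mark 0.9 [299. 178. 329. 202.] [505. -25.  29.]
jar
[... 193 characters left out ...]
.]
side [ 193.29512771  926.78493086 1246.16387378] 498.1273946488223
gauge 0.84 [276. 182. 350. 264.] [518.  70.  22.]
plate_top 0.9 [213. 243. 258. 286.] [676. 284.   4.]
plate_top 0.81 [325. 269. 378. 313.] [333. 244.  11.]
plate_top 0.71 [312. 185. 342. 210.] [511. -30.  34.]
plate_top 0.63 [287. 214. 318. 247.] [533. 120.  38.]
bezel 0.71 [308. 186. 339. 212.] [519. -26.  29.]
zero_mark 0.81 [311. 185. 343. 210.] [510. -32.  33.]
zero_mark 0.47 [362. 123. 382. 146.] [ 475. -405.   -3.]
needle_tip 0.67 [217. 177. 251. 217.] [797.  60.   8.]
jar 0.55 [258. 301. 281. 335.] [492. 436.  85.]
tape 0.8 [362. 122. 384. 147.] [ 470. -404.   -1.]
wrench 0.83 [218. 178. 250. 218.] [796.  63.   9.]
```

Run:
```python
from h import *
s=status.read_state();c=get_image('wrist');save(c,'w0.png');print(c['hand_eye'],c['fx'],c['cx'],c['cy'])
c=get_image('side');save(c,'s1.png',(200,110,400,330),2.7)
```

```text
[[-2.81516012e-05  9.61179028e-01  2.75925489e-01  7.00502544e+01]
 [ 9.99999965e-01  9.98101913e-05 -2.45660025e-04  2.74256762e-01]
 [-2.63663440e-04  2.75925472e-01 -9.61178997e-01 -1.42325453e+02]
 [ 0.00000000e+00  0.00000000e+00  0.00000000e+00  1.00000000e+00]] 320.871397421308 317.4482323914555 202.84092213731185
```

View pics/w0.png

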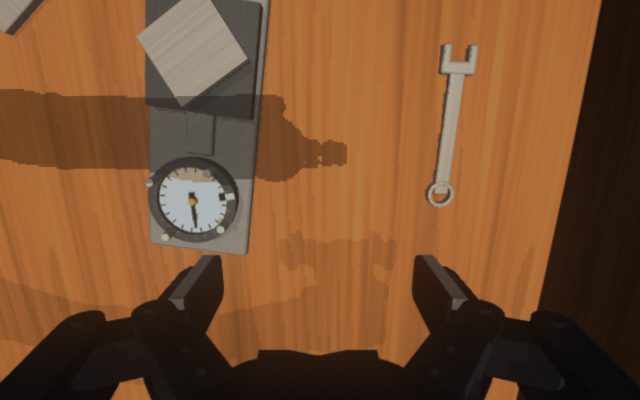

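View pics/s1.png

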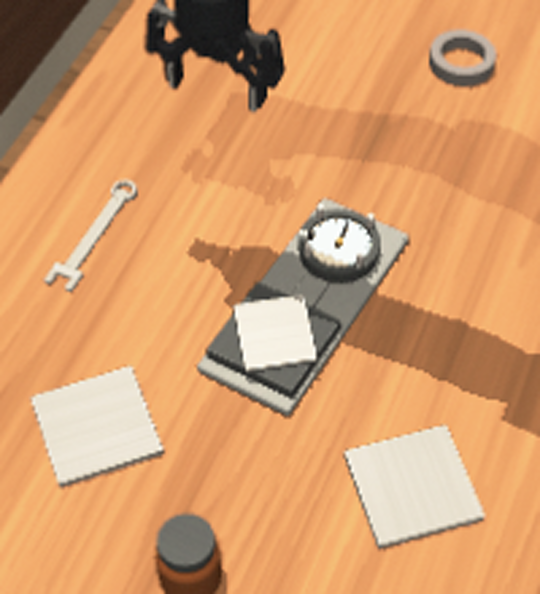

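The wrist view shows the dial at (193,201), the needle pointing down-image, the zero bar at (226,196) to the right, and the tilted plate at about (193,50). I'm moving over the gauge for a closer look.

```bash
python3 -m handwheel '[{"delta_pos":[-3.8,-0.7,0],"yaw":0},{"delta_pos":[-3.8,-0.7,0],"yaw":0},{"delta_pos":[-3.4,-0.6,0],"yaw":0},{"delta_pos":[0,0,0],"yaw":0},{"delta_pos":[0,0,0],"yaw":0},{"delta_pos":[0,0,0],"yaw":0}]' -1
python3 - <<'E'
from h import *
s=status.read_state();c=get_image('wrist');save(c,'w1.png',(180,0,460,400),1.5)
np.savez('w1.npz',st=np.array([s['eef_pos'],s['tool_rot']]),**{k:v for k,v in c.items()})
print(s['eef_pos'],s['tool_rot'],s['qpos'])
for t in ['bezel','plate_top','zero_mark','needle_tip','gauge']:
    for b in models.boxes_of(c,t)[:3]:
        q=b['rect'];u,v=(q[0]+q[2])/2,(q[1]+q[3])/2
        print(t,round(b['score'],2),np.round(q),at_z(c,u,v,38,s).round(1))
P=cloud(c,s);print([ (z,np.sum(abs(P[...,2]-z)<2)) for z in (0,14,30,38,54)])
E
```

```text
clock: 1.5
eef_pos: [541.1, -19.8, 232.0]
tool_rot: [3.139, -0.0, 1.571]
force: [0.3, 0.5, 0.2]
width: 12.0
gripper_force: 0.0
[541.10531362 -19.82130466 231.9722602 ] [ 3.13930460e+00 -2.72737372e-04  1.57077019e+00] [-0.03978232  0.47055479  0.03609495  1.82396868 -0.02221387  0.84516455
  0.00707103]
bezel 0.63 [244. 135. 333. 223.] [511.2 -20.1  38. ]
plate_top 0.78 [250.   2. 368.  87.] [533.5 112.   38. ]
plate_top 0.7 [ 95.   0. 120.  13.] [344.7 145.8  38. ]
plate_top 0.59 [237.   2. 373. 242.] [529.1  39.   38. ]
zero_mark 0.81 [244. 139. 333. 228.] [510.9 -24.7  38. ]
needle_tip 0.64 [288. 177. 292. 204.] [512.8 -32.3  38. ]
gauge 0.98 [239.   0. 376. 242.] [531.7  40.2  38. ]
[(0, np.int64(172866)), (14, np.int64(7365)), (30, np.int64(6566)), (38, np.int64(2649)), (54, np.int64(223))]
```

View pics/w1.png

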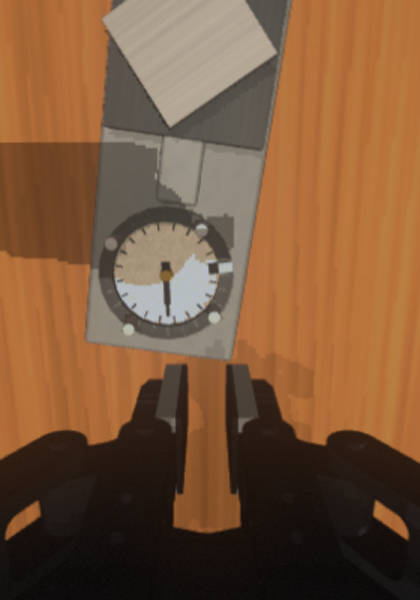

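```bash
cat > fit.py <<'E'
from h import *
d=np.load('w1.npz');c={k:d[k] for k in d.files};s={'eef_pos':d['st'][0],'tool_rot':d['st'][1]}
f=lambda x,y,z:at_z(c,180+x/1.5,y/1.5,z,s)
L=np.array([f(*p,56) for p in [(202,230),(111,244),(128,329),(214,317)]])
print('lugs',L.round(1),L.mean(0)); 
hub=f(166,275,38);print('hub',hub)
P=cloud(c,s);m=(abs(P[...,2]-38)<1.5)&(np.hypot(P[...,0]-511,P[...,1]+21)<55)
q=P[m][:,:2];(cx,cy),r=cv2.minEnclosingCircle(q.astype(np.float32));print('rim',cx,cy,r)
a,b,e=f(87,342,14),f(232,360,14),f(290,0,14)
print(a,b,e,'dir',np.degrees(np.arctan2(*(b-a)[1::-1])),np.degrees(np.arctan2(*(e-b)[1::-1]))-90,np.linalg.norm(b-a))
m=(abs(P[...,2]-14)<2)&(abs(P[...,0]-525)<110);rc=cv2.minAreaRect(P[m][:,:2].astype(np.float32));print(rc)
C=L.mean(0)
ang=lambda p:np.degrees(np.arctan2(p[1]-C[1],p[0]-C[0]))
print('lug ang',[ang(p) for p in L],'R',[np.hypot(*(p-C)[:2]) for p in L]);print('zero',ang(f(226,267,38)),'black',ang(f(212,268,37)),'needle',ang(f(168,318,37)))
E
python3 fit.py
```

```text
lugs [[539.1   9.8  56. ]
 [478.6   0.6  56. ]
 [487.3 -59.   56. ]
 [547.3 -50.3  56. ]] [513.07044757 -24.71692648  56.        ]
hub [513.20710222 -24.48571924  38.        ]
rim 512.6414794921875 -24.38625717163086 48.37631607055664
[446.9469402  -84.36816094  14.        ] [562.78209874 -99.88979752  14.        ] [597.7002409  157.20857915  14.        ] dir -7.6320366117560265 -7.734374426140533 116.87046313836127
((521.5810546875, 36.43090057373047), (260.7118835449219, 119.47880554199219), 82.03572845458984)
lug ang [np.float64(52.988408877324), np.float64(143.67419235390614), np.float64(-126.95008677070562), np.float64(-36.77001039053138)] R [np.float64(43.26465262661309), np.float64(42.76595822292997), np.float64(42.932927477838454), np.float64(42.7171881262408)]
zero 7.982371054525238 black 8.776925977711882 needle -88.61634161115562
```

```bash
python3 -m handwheel '[{"delta_pos":[-0.2,3.6,-2],"yaw":0},{"delta_pos":[-0.2,3.6,-2.0],"yaw":0},{"delta_pos":[-0.2,3.6,-2.0],"yaw":0},{"delta_pos":[-0.17,3.58,-2.0],"yaw":0},{"delta_pos":[0,0,-3.5],"yaw":0},{"delta_pos":[0,0,-3.5],"yaw":0},{"delta_pos":[0,0,-1.0],"yaw":0},{"delta_pos":[0,0,0],"yaw":0},{"delta_pos":[0,0,0],"yaw":0}]' -1
```

```text
clock: 2.55
eef_pos: [532.8, 123.3, 71.6]
tool_rot: [-3.142, 0.0, 1.57]
force: [-0.3, -0.1, -0.1]
width: -0.2
gripper_force: 0.0
```

```bash
python3 -m handwheel '[{"delta_pos":[0.05,0.05,-1.6],"yaw":0},{"delta_pos":[0,0,-0.5],"yaw":0},{"delta_pos":[0,0,-0.3],"yaw":0},{"delta_pos":[0,0,-0.3],"yaw":0},{"delta_pos":[0,0,0],"yaw":0}]' -1
```

```text
clock: 2.97
eef_pos: [534.2, 123.8, 45.4]
tool_rot: [3.139, -0.0, 1.57]
force: [0.7, -1.1, 2.9]
width: -0.0
gripper_force: 1.4
```

```bash
python3 -m handwheel '[{"delta_pos":[0,0,-0.2],"yaw":0},{"delta_pos":[0,0,-0.2],"yaw":0},{"delta_pos":[0,0,-0.2],"yaw":0},{"delta_pos":[0,0,-0.1],"yaw":0},{"delta_pos":[0,0,0],"yaw":0},{"delta_pos":[0,0,0],"yaw":0}]' -1
```

```text
clock: 3.47
eef_pos: [534.3, 123.4, 38.1]
tool_rot: [3.139, 0.001, 1.57]
force: [2.4, -3.4, 5.5]
width: -0.1
gripper_force: 2.5
```

```bash
python3 -m handwheel '[{"delta_pos":[0,0,-0.1],"yaw":0},{"delta_pos":[0,0,-0.1],"yaw":0},{"delta_pos":[0,0,-0.1],"yaw":0},{"delta_pos":[0,0,0],"yaw":0},{"delta_pos":[0,0,0],"yaw":0}]' -1
```

```text
clock: 3.88
eef_pos: [534.4, 123.4, 38.0]
tool_rot: [3.138, 0.0, 1.57]
force: [-3.3, -4.7, 31.4]
width: -0.4
gripper_force: 16.0
```

```bash
python3 -m handwheel '[{"delta_pos":[0,0,3],"yaw":0},{"delta_pos":[0,0,4.1],"yaw":0},{"delta_pos":[-0.5,-3.6,4.1],"yaw":0},{"delta_pos":[-0.5,-3.6,4.1],"yaw":0},{"delta_pos":[-0.5,-3.6,2],"yaw":0},{"delta_pos":[-0.5,-3.6,1],"yaw":0},{"delta_pos":[0,0,0],"yaw":0},{"delta_pos":[0,0,0],"yaw":0},{"delta_pos":[0,0,0],"yaw":0}]' 0.74
python3 - <<'E'
from h import *
s=status.read_state();c=get_image('wrist');save(c,'w2.png',(180,0,460,400),1.5)
np.savez('w2.npz',st=np.array([s['eef_pos'],s['tool_rot']]),**{k:v for k,v in c.items()})
P=cloud(c,s);m=(abs(P[...,2]-38)<3)&(P[...,1]>60)&(P[...,1]<180)&(abs(P[...,0]-535)<60)
q=P[m];A=np.c_[q[:,:2],np.ones(len(q))];k=np.linalg.lstsq(A,q[:,2],rcond=None)[0]
print(len(q),q.mean(0),'slope deg',np.degrees(k[:2]),q[:,2].min(),q[:,2].max())
E
```

```text
clock: 4.63
eef_pos: [514.7, -1.4, 197.5]
tool_rot: [-3.141, -0.001, 1.571]
force: [0.5, 0.2, -0.3]
width: 74.4
gripper_force: 0.0
8344 [530.23966265 124.16300079  37.91062337] slope deg [ 0.1281852  -0.17928109] 35.29384691941692 40.92691789574866
```

View pics/w2.png

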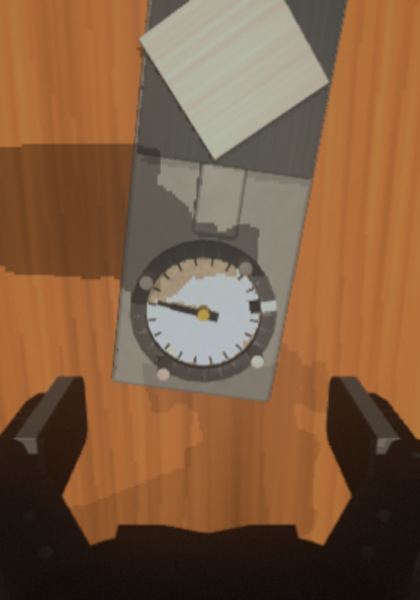

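The plate lies flat and the needle now points left, with its tip at about crop (157,302). The zero bar is still on the right at (262,306).

```bash
cat > meas.py <<'E'
from h import *
def polar(c,s,C):
    """sample grey in world polar grid at z=37"""
    r,p=pose(c,s);th=np.radians(np.arange(0,360,0.5));g=cv2.cvtColor(c['color'],cv2.COLOR_RGB2GRAY).astype(np.float32)
    out={}
    for rad in range(8,48):
        X=np.stack([C[0]+rad*np.cos(th),C[1]+rad*np.sin(th),np.full(th.shape,38. if rad>37 else 37.)],1)
        q=(X-p)@r;x=q[:,0]/-q[:,2];y=-q[:,1]/-q[:,2];k=1+c['k1']*(x*x+y*y)
        u=(x*k*c['fx']+c['cx']).astype(np.float32);v=(y*k*c['fy']+c['cy']).astype(np.float32)
        out[rad]=cv2.remap(g,u[None],v[None],cv2.INTER_LINEAR)[0]
    return out
def report(c,s,C):
    o=polar(c,s,C);T=np.arange(0,360,0.5)
    def cen(a,dark,n=16):
        a=cv2.GaussianBlur(np.r_[a,a,a][None],(0,0),4)[0][720:1440];i=np.argmin(a) if dark else np.argmax(a)
        j=np.arange(i-n,i+n+1);w=a[j%720];w=(w.max()-w) if dark else (w-w.min());return (w@(j/2))/w.sum()
    print('needle',cen(np.mean([o[k] for k in range(18,27)],0),True),'barblack',cen(np.mean([o[k] for k in range(32,36)],0),True),'barbright',cen(np.mean([o[k] for k in range(40,46)],0),False))
if __name__=='__main__':
    for n in ['w1','w2']:
        d=np.load(n+'.npz');c={k:d[k] for k in d.files};s={'eef_pos':d['st'][0],'tool_rot':d['st'][1]}
        P=cloud(c,s);m=(abs(P[...,2]-38)<1.5)&(np.hypot(P[...,0]-513,P[...,1]+24.6)<55)
        print(cv2.minEnclosingCircle(P[m][:,:2].astype(np.float32)))
        for C in [(513,-24.6),(514,-24.6),(513,-23.6)]: report(c,s,C)
        f=P[(P[...,2]>s['eef_pos'][2]-30)&(P[...,2]<230)];print('finger z rel tcp',np.percentile(f[:,2],[0,1,5,20])-s['eef_pos'][2])
E
python3 meas.py
```

```text
((512.6414794921875, -24.38625717163086), 48.37631607055664)
needle 270.5576504984389 barblack 8.821419712544783 barbright 7.666532461894488
needle 267.8464107854163 barblack 9.029709446512946 barbright 7.86235832525757
needle 270.46081304564046 barblack 7.158194134105734 barbright 6.3012961529776215Traceback (most recent call last):
  File "meas.py", line 24, in <module>
    f=P[(P[...,2]>s['eef_pos'][2]-30)&(P[...,2]<230)];print('finger z rel tcp',np.percentile(f[:,2],[0,1,5,20])-s['eef_pos'][2])
                                                                               ~~~~~~~~~~~~~^^^^^^^^^^^^^^^^^^^
    return _quantile_unchecked(
        a, q, axis, out, overwrite_input, method, keepdims, weights)
    return _ureduce(a,
                    func=_quantile_ureduce_func,
    ...<5 lines>...
                    overwrite_input=overwrite_input,
                    method=method)
    r = func(a, **kwargs)
    result = _quantile(arr,
                       quantiles=q,
    ...<2 lines>...
                       out=out,
                       weights=wgt)
    slices_having_nans = np.isnan(arr[-1, ...])
                                  ~~~^^^^^^^^^
IndexError: index -1 is out of bounds for axis 0 with size 0
```

```bash
sed -i "s/^        f=P.*/        f=P[(P[...,2]>140)\&(P[...,2]<280)]; print('finger z rel tcp',np.percentile(f[:,2],[0,1,5,20])-s['eef_pos'][2] if len(f) else 0)/" meas.py; python3 meas.py
python3 - <<'E'
from h import *
d=np.load('w2.npz');print(d['z_map'][260:300:8,190:240:8])
E
```

```text
((512.6414794921875, -24.38625717163086), 48.37631607055664)
needle 270.5576504984389 barblack 8.821419712544783 barbright 7.666532461894488
needle 267.8464107854163 barblack 9.029709446512946 barbright 7.86235832525757
needle 270.46081304564046 barblack 7.158194134105734 barbright 6.3012961529776215
finger z rel tcp [-1.30034067  3.09388387  8.52459902 19.03918096]
((512.5821533203125, -24.500446319580078), 48.50896453857422)
needle 164.7458487613224 barblack 9.312723447867176 barbright 7.5514380721856575
needle 165.40277394288722 barblack 9.625778242117473 barbright 7.7715769281455085
needle 167.31661841233804 barblack 7.689772048605295 barbright 6.183716547846958
finger z rel tcp [ 8.28709033 14.23838647 25.5964907  55.7564133 ]
[[374.88223  372.73184  371.73578  131.88072  131.35538  137.21465
  373.58795 ]
 [376.82626  133.55183  125.0134   125.32863  124.19994  135.17403
  377.09714 ]
 [378.03494  126.834465 119.534355 119.67025  124.99172  136.35054
  379.46313 ]
 [121.56744  113.78984  114.05786  116.41215  124.76412  135.89182
  380.79645 ]
 [108.87021  109.34003  109.448296 115.10539  124.19572  135.66667
  384.93127 ]]
```

```bash
python3 -m handwheel '[{"delta_pos":[-0.05,-0.58,0],"yaw":-0.119},{"delta_pos":[-0.05,-0.58,-1],"yaw":-0.119},{"delta_pos":[-0.05,-0.58,-1],"yaw":-0.119},{"delta_pos":[-0.05,-0.57,-1],"yaw":-0.119},{"delta_pos":[0,0,-1],"yaw":-0.119},{"delta_pos":[0,0,-1],"yaw":-0.119},{"delta_pos":[0,0,-1],"yaw":-0.119},{"delta_pos":[0,0,-1],"yaw":-0.119},{"delta_pos":[0,0,-1],"yaw":-0.119},{"delta_pos":[0,0,-1],"yaw":-0.119}]'
python3 -m handwheel '[{"delta_pos":[0,0,-1],"yaw":-0.119},{"delta_pos":[0,0,-1],"yaw":-0.119},{"delta_pos":[0,0,0],"yaw":0},{"delta_pos":[0,0,0],"yaw":0}]'
python3 -c "
from h import *
print(status.read_state()['qpos'])"
```

```text
clock: 5.52
eef_pos: [512.8, -23.2, 106.2]
tool_rot: [-3.14, 0.001, 0.378]
force: [0.0, -0.3, -0.5]
width: 74.7
gripper_force: 0.0
clock: 5.85
eef_pos: [512.5, -23.8, 86.6]
tool_rot: [-3.141, 0.003, 0.149]
force: [0.0, 1.0, 0.1]
width: 74.0
gripper_force: 0.0
[-0.23381873  0.68813305  0.34197065  2.02537746 -0.45672682  0.50431129
 -0.98071355]
```

```bash
python3 -m handwheel '[{"delta_pos":[0,-0.06,-2],"yaw":0},{"delta_pos":[0,0,-1.5],"yaw":0},{"delta_pos":[0,0,-0.8],"yaw":0},{"delta_pos":[0,0,-0.5],"yaw":0},{"delta_pos":[0,0,-0.3],"yaw":0},{"delta_pos":[0,0,0],"yaw":0}]'
```

```text
clock: 6.35
eef_pos: [513.3, -26.0, 36.6]
tool_rot: [-3.141, -0.0, 0.144]
force: [0.2, -0.0, 0.1]
width: 74.2
gripper_force: 0.0
```

```bash
python3 -m handwheel '[{"delta_pos":[0,0.05,0],"yaw":0.1},{"delta_pos":[0,0.05,0],"yaw":0.1},{"delta_pos":[0,0,0],"yaw":0.1},{"delta_pos":[0,0,0],"yaw":0.1},{"delta_pos":[0,0,0],"yaw":0.1},{"delta_pos":[0,0,0],"yaw":0.1},{"delta_pos":[0,0,0],"yaw":0.1},{"delta_pos":[0,0,0],"yaw":0.1},{"delta_pos":[0,0,0],"yaw":0.1},{"delta_pos":[0,0,0],"yaw":0.1}]'
python3 - <<'E'
from h import *
s=status.read_state();print(s['torque'],s['qpos'])
E
```

```text
clock: 7.18
eef_pos: [513.6, -25.4, 37.5]
tool_rot: [3.14, 0.0, 1.148]
force: [-0.3, 0.0, -0.0]
width: 74.2
gripper_force: 0.8
[ 0.02461659  0.09376252 -0.05913199] [-0.03785999  0.74998925  0.04881546  2.03976761 -0.09498849  0.35287678
 -0.33599819]
```

```bash
python3 -m handwheel '[{"delta_pos":[0,0,0],"yaw":0.1},{"delta_pos":[0,0,0],"yaw":0.1},{"delta_pos":[0,0,0],"yaw":0.1},{"delta_pos":[0,0,0],"yaw":0.1},{"delta_pos":[0,0,0],"yaw":0.1},{"delta_pos":[0,0,0],"yaw":0.1},{"delta_pos":[0,0,0],"yaw":0.1},{"delta_pos":[0,0,0],"yaw":0.1},{"delta_pos":[0,0,0],"yaw":0.1},{"delta_pos":[0,0,0],"yaw":0.1}]' && python3 -m handwheel '[{"delta_pos":[0,0,0],"yaw":0.1},{"delta_pos":[0,0,0],"yaw":0.1},{"delta_pos":[0,0,0],"yaw":0.1},{"delta_pos":[0,0,0],"yaw":0.1},{"delta_pos":[0,0,0],"yaw":0.1},{"delta_pos":[0,0,0],"yaw":0.1},{"delta_pos":[0,0,0],"yaw":0.1},{"delta_pos":[0,0,0],"yaw":0.1},{"delta_pos":[0,0,0],"yaw":0}]'
python3 - <<'E'
from h import *
s=status.read_state();print(s['torque'],s['qpos'],s['tool_rot'])
c=get_image('wrist');save(c,'w3.png',(150,0,490,400),1.5)
np.savez('w3.npz',st=np.array([s['eef_pos'],s['tool_rot']]),**{k:v for k,v in c.items()})
from meas import report
report(c,s,(512.7,-24.5))
E
```

```text
clock: 8.02
eef_pos: [513.8, -24.6, 37.5]
tool_rot: [3.14, 0.001, 2.148]
force: [-0.8, 2.6, -0.2]
width: 74.2
gripper_force: 1.1
clock: 8.77
eef_pos: [513.2, -25.2, 37.2]
tool_rot: [-3.141, 0.0, 2.946]
force: [-0.0, 0.0, 0.4]
width: 74.2
gripper_force: 0.1
[-0.01428567  0.01336084  0.07920905] [ 0.23403128  0.77323102 -0.36278817  2.03239417  0.61746582  0.44305469
  0.7733581 ] [-3.14133971e+00  4.52805811e-04  2.94567624e+00]
needle 167.0278180541836 barblack 147.57823546471488 barbright 146.65401540601457
```

View pics/w3.png

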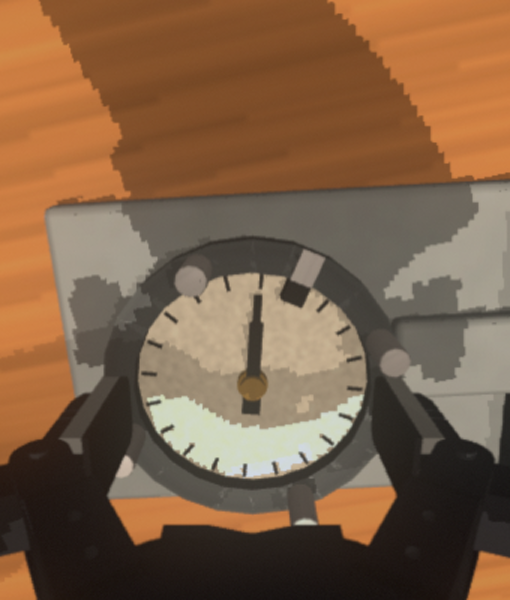

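```bash
python3 -m handwheel '[{"delta_pos":[0,0,0],"yaw":0.1},{"delta_pos":[0,0,0],"yaw":0.1},{"delta_pos":[0,0,0],"yaw":0.08},{"delta_pos":[0,0,0],"yaw":0},{"delta_pos":[0,0,0],"yaw":0}]'
cat > look.py <<'E'
from h import *; import sys
from meas import report
s=status.read_state();c=get_image('wrist');n=sys.argv[1]
save(c,n+'.png',(150,0,490,400),1.5)
np.savez(n+'.npz',st=np.array([s['eef_pos'],s['tool_rot']]),**{k:v for k,v in c.items()})
P=cloud(c,s);m=(abs(P[...,2]-38)<1.5)&(np.hypot(P[...,0]-513,P[...,1]+24.6)<52)
print(s['eef_pos'],s['tool_rot'][2],s['torque'],cv2.minEnclosingCircle(P[m][:,:2].astype(np.float32)))
for C in [(512.7,-24.5),(513.7,-24.5),(512.7,-23.5),(512.7,-25.5)]: report(c,s,C)
E
python3 look.py w4
```

```text
clock: 9.23
eef_pos: [513.3, -25.5, 36.9]
tool_rot: [-3.141, 0.0, -3.065]
force: [-1.5, 1.0, 1.1]
width: 74.4
gripper_force: 0.6
[513.31069297 -25.53369334  36.88659288] -3.064797583946242 [0.05206213 0.2236593  0.0129673 ] ((512.7918090820312, -24.574722290039062), 48.850677490234375)
needle 167.4402455732214 barblack 163.07902903536225 barbright 161.98738953524293
needle 168.06136909602557 barblack 164.17812082921128 barbright 162.4102831358373
needle 170.02208287673335 barblack 164.733739840883 barbright 163.2798628279452
needle 164.85577352970375 barblack 161.4387253809307 barbright 160.68822439768152
```

View pics/w4.png

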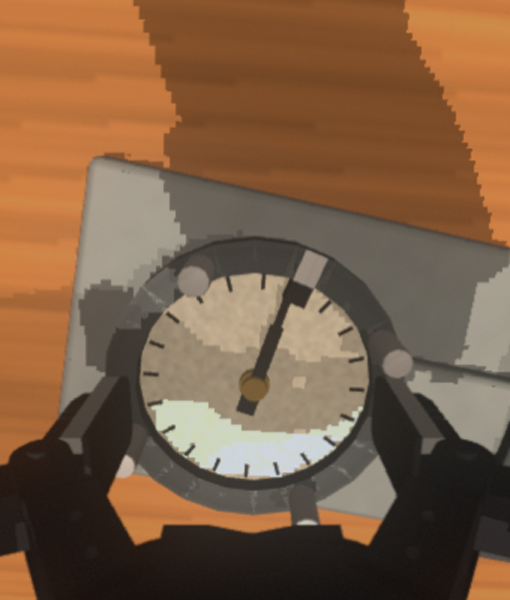

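```bash
cat > line.py <<'E'
from meas import *; import sys
def run(n,C=(512.7,-24.5)):
    d=np.load(n+'.npz');c={k:d[k] for k in d.files};s={'eef_pos':d['st'][0],'tool_rot':d['st'][1]}
    o=polar(c,s,C);pts=[]
    for r in range(12,29):
        a=o[r][300:362];w=np.clip(np.median(a)*0.75-a,0,None)
        if w.sum()>0: pts.append((r,(w@(150+np.arange(62)/2))/w.sum()))
    pts=np.array(pts);off=pts[:,0]*np.radians(pts[:,1]-166)
    k,b=np.polyfit(pts[:,0],off,1)
    tip=166+np.degrees((k*31+b)/31)
    bar=[]
    for r in range(31,47):
        a=o[r][270:362];T=135+np.arange(92)/2
        w=np.clip(np.median(a)*.6-a,0,None) if r<36 else np.clip(a-np.median(a)*1.4,0,None)
        if w.sum()>0: bar.append((r,round((w@T)/w.sum(),1)))
    print(n,'needle dir',166+np.degrees(k),'offset at centre',b,'tip ang',tip,'resid',np.std(off-k*pts[:,0]-b));print(bar)
for n in sys.argv[1:]: run(n)
E
python3 line.py w2 w3 w4
```

```text
w2 needle dir 165.09966274706997 offset at centre -0.050441237705466095 tip ang 165.00643468145904 resid 0.062162346574095924
[(33, np.float64(150.4)), (34, np.float64(150.6)), (35, np.float64(150.5)), (37, np.float64(171.3)), (39, np.float64(149.7)), (40, np.float64(149.8)), (41, np.float64(149.7)), (42, np.float64(149.5)), (43, np.float64(149.4)), (44, np.float64(149.6)), (45, np.float64(149.6)), (46, np.float64(149.9))]
w3 needle dir 165.50746272095637 offset at centre 0.4582953639499442 tip ang 166.35450756369005 resid 0.022567938278824442
[(31, np.float64(156.4)), (32, np.float64(147.2)), (33, np.float64(147.5)), (34, np.float64(148.1)), (35, np.float64(148.4)), (39, np.float64(146.7)), (40, np.float64(146.7)), (41, np.float64(146.6)), (42, np.float64(146.7)), (43, np.float64(146.6)), (44, np.float64(146.6)), (45, np.float64(146.6)), (46, np.float64(146.7))]
w4 needle dir 165.71549527066693 offset at centre 0.5095372651390842 tip ang 166.6572480060575 resid 0.03625726809351132
[(31, np.float64(165.3)), (32, np.float64(162.6)), (33, np.float64(162.7)), (34, np.float64(162.4)), (35, np.float64(162.7)), (39, np.float64(162.0)), (40, np.float64(162.0)), (41, np.float64(162.0)), (42, np.float64(162.0)), (43, np.float64(162.0)), (44, np.float64(162.0)), (45, np.float64(162.0)), (46, np.float64(162.0))]
```

```bash
python3 -m handwheel '[{"delta_pos":[0,0,0],"yaw":0.04},{"delta_pos":[0,0,0],"yaw":0.035},{"delta_pos":[0,0,0],"yaw":0},{"delta_pos":[0,0,0],"yaw":0},{"delta_pos":[0,0,0],"yaw":0}]'
python3 look.py w5; python3 line.py w5
```

```text
clock: 9.7
eef_pos: [513.2, -25.5, 36.8]
tool_rot: [-3.141, -0.0, -2.988]
force: [-1.1, -0.3, 0.5]
width: 74.3
gripper_force: 0.7
[513.21277798 -25.47405561  36.75401646] -2.98754003941558 [-0.15799143  0.24215089 -0.07414505] ((512.7760620117188, -24.786977767944336), 48.82035827636719)
needle 167.50181951296082 barblack 167.16217671593765 barbright 166.19260459196985
needle 168.08844968770757 barblack 167.3460611564127 barbright 166.5502978884594
needle 170.08072131613116 barblack 168.85756075203327 barbright 167.5014052361569
needle 164.91745843889362 barblack 165.43907636598672 barbright 164.8749903266763
w5 needle dir 166.0453340575379 offset at centre 0.3965937671283922 tip ang 166.77833886520406 resid 0.0461424669355363
[(31, np.float64(167.1)), (32, np.float64(166.6)), (33, np.float64(166.8)), (34, np.float64(166.1)), (35, np.float64(166.1)), (39, np.float64(166.2)), (40, np.float64(166.3)), (41, np.float64(166.2)), (42, np.float64(166.1)), (43, np.float64(166.2)), (44, np.float64(166.2)), (45, np.float64(166.2)), (46, np.float64(166.1))]
```

```bash
python3 -m handwheel '[{"delta_pos":[0,0,0],"yaw":-0.06},{"delta_pos":[0,0,0],"yaw":-0.06},{"delta_pos":[0,0,1.5],"yaw":0},{"delta_pos":[0,0,3],"yaw":0},{"delta_pos":[0,0,4],"yaw":0},{"delta_pos":[1,0,4],"yaw":0},{"delta_pos":[2,0,2],"yaw":0},{"delta_pos":[0,0,0],"yaw":0},{"delta_pos":[0,0,0],"yaw":0}]'
python3 look.py w6; python3 line.py w6
```

```text
clock: 10.5
eef_pos: [545.1, -25.1, 183.0]
tool_rot: [3.142, 0.004, -3.107]
force: [-0.9, -0.2, -0.9]
width: 74.4
gripper_force: 0.0
[545.11294522 -25.10170049 182.9707013 ] -3.106962547889544 [ 0.01458025  0.06994457 -0.03493532] ((512.1915283203125, -24.746442794799805), 48.376502990722656)
needle 166.99586344632937 barblack 166.96077458644322 barbright 213.28774936202717
needle 167.7365877953483 barblack 167.35992956886597 barbright 212.64920558769842
needle 169.5846391012111 barblack 168.66324986451147 barbright 214.42610046965194
needle 164.459493325775 barblack 165.33496910803666 barbright 212.04543778134433
w6 needle dir 165.4525312899884 offset at centre 0.514744135931755 tip ang 166.40390762927865 resid 0.04314145112151095
[(31, np.float64(166.4)), (32, np.float64(166.8)), (33, np.float64(166.9)), (34, np.float64(166.9)), (35, np.float64(166.7)), (39, np.float64(166.3)), (40, np.float64(166.3)), (41, np.float64(166.3)), (42, np.float64(166.4)), (43, np.float64(166.4)), (44, np.float64(166.3)), (45, np.float64(166.4)), (46, np.float64(166.3))]
```

View pics/w6.png

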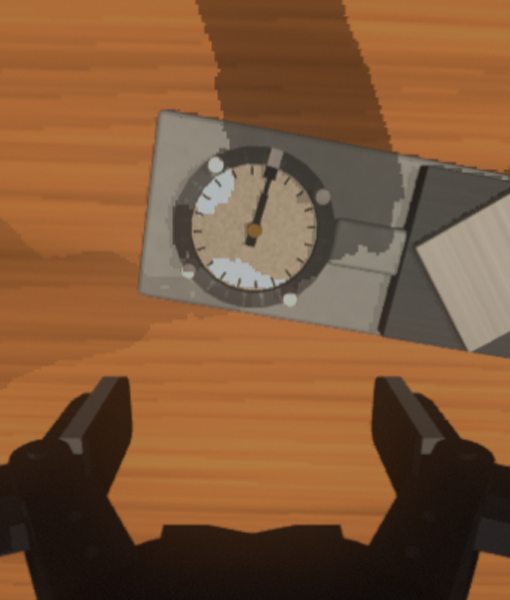

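The broad bar, at crop (272,165), stands at the needle's tip, within about 0.5 degrees. The plate lies flat and the robot is clear of everything.

```bash
python3 -c "
from cell import ctrl
print(ctrl.finish_job())"
```

```text
the job is handed in; nothing more can be done
None
```

I handed the job in at about 10.5 s: the plate is pressed flat, the zero bar is at the needle's tip to within about 0.5° by the wrist camera, and the arm is clear of the gauge and never went near the jar, tape or wrench.

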